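Centre a radio module on the platform of a self-centring holder

ROBOT

A 6-joint arm with a two-finger parallel gripper is mounted at the origin on the work surface. World frame = base frame: x ahead of the robot, y to its left, z up, the work surface at z = 0. Lengths are in mm, angles in degrees, forces in N, time in s.
With the tool pointing down it reaches from about 300 to 850 mm from the base axis. Payload 4.2 kg.
Tool frame: the origin (TCP) lies on the centre line of the jaws, within the pads' length; the fingertips stand env.nose_length ahead of it and the grasp point (between the pads) lies 2 mm behind it (env.nose_length is the distance from the TCP to the fingertips, in mm); z points along the fingers, y is the direction in which the jaws open and shut (so a half turn about z gives the same grasp; the last joint's range is limited). The gripper opens to 91 mm and grips with 3 to 60 N. Pads are 32 mm wide; open, the fingers measure 118 mm over their backs; the gripper's body (76 mm by 178 mm) begins 60 mm behind the grasp point.
Start: joints at [-78.438, 18.312, 89.639, -0, 72.044, -1.146], TCP at [126.493, -560.929, 230.976] pointing down, gripper open.
Joint ranges: [-177.97, 177.97], [-48.28, 115.42], [12.27, 149.76], [-77.06, 257.06], [2.81, 150.46], [-146.56, 146.56]. Speed limits (degrees/s): [147.25, 147.25, 180, 180, 180, 180].

INTERFACE

Orientations are given as [roll, pitch, yaw] about the fixed x, y, z axes, in that order (R = Rz(yaw) Ry(pitch) Rx(roll)).
In Python, from workcell import env gives the robot as it stands. The module is installed in compiled form; this text tells all that it offers.
- The arm moves only by the tool jog_arm, never from a script. Its argument "deltas" is a list that holds one entry, the list of rows, each a list of 5 numbers: the shift along the tool's x, y, z in m, then the turn about the tool's z in degrees, then the finger opening in m, from 0 to 0.0912. A call has 1 to 20 rows; each row is the pose to reach, as a shift and turn from the pose commanded when the call began, along the tool's axes at that moment; what a row does not reach only later rows make up. A row lasts 1/12 s, in which the tool goes at most 41.7 mm and 7.16 degrees, less where a joint would pass 70% of its speed; a pose out of reach is approached as far as the arm can. A call with a gripper value outside its range is refused whole. The fingers move at their own pace and stop on an object; "grip_force" is the grip in N (left out, the last holds). Time passes only in rows, so rows that repeat a pose let the fingers close. It gives the time, the measured TCP pose, the force and the opening at its end, in the units of the state.
- env.state(): the state, without advancing time (a new reading comes with each control period).
- env.grab_frame(name): name is "scene" or "side" or "wrist"; returns the picture (400x640x3 uint8, red, green, blue); there is no depth.
- env.camera_params(name): a dict with "fx", "fy", "cx", "cy" (pixels), "xyz" and "orientation" of the camera in the world. Camera axes: x right, y down, z forward; pixel columns grow to the right and rows downward; lengths in mm; the calibration is good to about 2 mm. A picture is of the moment at which its call begins: read the wrist's pose just before it. camera_params takes no time and is no camera call; for the wrist camera it gives the pose at the moment of the call.
- env.job_done(): hands the job in, once; it reports no verdict.
Trained networks look in the newest picture that a camera, given by its name, has taken for a name from the list of things; names that differ only in an ending like _2 or _b are one class to them, and where a whole thing is asked for, a point or a joint stands for the part that bears it (a point fixed in the world has none). Each returns a list of dicts, best first, with "conf" (0 to 1); they miss things now and then, are a little off and sometimes report something else, mostly with a low value. They report only what shows in the picture. A call takes as long as a camera call.
- env.look_for(camera, label): "xyz" ([x, y, z] in mm, in world coordinates, good to about 4 mm: the middle of the surface that is visible of it).
The state is a dict: "time_s": time; "qpos": joint angles; "qvel": joint speeds; "effort": joint torques, N m; "ee_pos": TCP position; "ee_rot": TCP orientation; "force": force on the tool from outside, world axes, zero at the start; "torque": the same for the moment, N m; "gripper_width": finger opening in mm.
Only numpy, scipy, OpenCV 4.12 (cv2) and the standard library are available. Lean on these libraries where they do the work, as an engineer would, in place of code of your own. Each camera call takes 0.05 s, during which the arm holds its last target.

TASK

Set the larger aluminium-cased module flat on the small raised platform of the self-centring holder, its length along the platform's length, and let go of it. Then push the jaw that has the upright tab inward, so that both jaws slide the module to the middle and nip it snugly but gently (the case is thin), and leave it there clear of the gripper, with no edge hanging over the platform. Do not press hard on the module, and leave the other things on the bench where they are.

Things in the scene. Friction and masses are not known exactly. Their poses are not given: they have to be found in the camera images.
- module_center (a point): Centre (11 mm above the underside) of the module: a plain aluminium block 56 mm long (its x), 40 mm wide (y), 22 mm high (z), about 0.2 kg, lying flat on the bench. Grip it from above across its 56 mm length (closing along its x): the jaws need its sides. A smaller case and a bare board nearby are not wanted.
- platform_top (a point): Centre of the top of the holder's aluminium platform, 64 mm (x) by 46 mm (y), 40 mm above the bench, z up. The holder is a dark steel base 100 (x) by 190 mm (y), fixed. The module lies right when its x is parallel to this x (either way). The jaws stand on the two y sides; beyond the x ends nothing stands higher than the platform.
- tab_jaw: Steel jaw with an upright tab, on the platform's -y side, sliding only along y. Origin: middle of its gripping face (40 mm long in x, 2.5 to 15.5 mm above the platform), level with the platform top; axes as platform_top. The face starts 26 to 32 mm from the platform's centre and is 20 mm from it when the module is nipped. Jaws stay put. On the module, under 4 N is not snug, over 14 N dents it.
- plain_jaw: Steel jaw without a tab on the +y side, the mirror image of tab_jaw and linked to it: both always move in or out by equal amounts. Origin: middle of its gripping face, level with the platform top.
- tab_face (a point): Middle of the tab's outer face: upright plate 50 mm wide (x), 8 mm thick, top edge 15 mm above this point; 45 mm behind the gripping face, 30 mm above the platform. Push here along the holder's +y, e.g. with closed fingers: about 3 N moves the jaws, then, once the module is nipped, they stop and the push rises about 2 N per newton on the module. Right: 15 to 18 N in all, held half a second.
- small_module: Bystander: smaller aluminium case, 40 x 30 x 12 mm. Origin under its centre.
- bare_board: Bystander: bare green circuit board 90 x 45 x 4 mm. Origin under its centre.
- tweezers: Bystander: steel tweezers 120 mm long, 7 mm high. Origin under its centre.
- screwdriver: Bystander: black-handled screwdriver 150 mm long.
- solder_spool: Bystander: grey spool standing upright, 54 mm across, 46 mm high. Origin under its centre.
- flux_jar: Bystander: small amber jar, 40 mm across, 45 mm high. Origin under its centre.
- tip_cleaner: Bystander: dark steel bowl 72 mm across, 50 mm high. Origin under its centre.

How it is judged (in metres and radians):
On the way, in this order (a step that is already met when the one before it is completed fails the run):
1. the module lies flat on the platform, between the jaws, let go of (horizontal distance between module_center and platform_top below 0.012 m and z of module_center in the frame of platform_top between 0.009 and 0.013 m and angle between the x axis of module_center and the x axis of platform_top, either way round below 0.3 rad and contact force between the fingers and module below 0.1 N), for 0.2 s.
2. both jaws nip the module with at least 4 N (contact force between each of tab_jaw, plain_jaw and module above 4 N), for 0.2 s.
At the end, for the whole second after the job is handed in: The module lies flat and at rest on the platform, square to it within 0.04 rad, its centre within 4 mm of the platform's centre along x (no end overhangs) and within 2 mm along y, and both jaw faces are within 21.5 mm of the platform's centre (closed on the module) (x of module_center in the frame of platform_top between -0.004 and 0.004 m and y of module_center in the frame of platform_top between -0.002 and 0.002 m and z of module_center in the frame of platform_top between 0.009 and 0.013 m and angle between module_center's own z axis and vertical below 0.05 rad and angle between the x axis of module_center and the x axis of platform_top, either way round below 0.04 rad and y of tab_jaw in the frame of platform_top above -0.0215 m and y of plain_jaw in the frame of platform_top below 0.0215 m and linear speed of module below 0.01 m/s); the robot touches nothing.
It fails at once if a jaw squeezes the module with more than 14 N (dents the case) (contact force between any of tab_jaw, plain_jaw and module above 14 N).
It fails at once if the module is pressed onto the platform with more than 20 N (contact force between module and platform above 20 N).
It fails at once if a bystander is moved by more than 20 mm (distance of any of small_module, bare_board, tweezers, screwdriver, solder_spool, flux_jar, tip_cleaner from where it was at the start of the episode above 0.02 m).
It also fails if it takes over 64 s, if anything falls off the work surface, if the arm or the gripper's body presses on something with over 40 N, if the wrist force passes 120 N, or if a joint passes its speed limit or range.

## Working session

There is one attempt and no reset: what is moved stays moved. The work goes in short steps, Python scripts to look and compute and a tool call to move; the robot and the scene stay as the last step left them, time stands still between calls to the robot, and variables do not carry over. Pictures are saved under pics/ and viewed, and the job is handed in when it is done.

Besides the shell and the picture viewer there is one more tool, called by a JSON object that holds its "op" and its "data", one argument or row to a line. jog_arm: Moves the arm, as the interface text tells. Its arguments: {"type":"object","properties":{"deltas":{"type":"array"},"grip_force":{"type":"number"}},"required":["deltas"]}

```bash
mkdir -p pics; cat > h.py <<'E'
import numpy as np, cv2
from workcell import env
from scipy.spatial.transform import Rotation as R
def snap(n,f):
    im=env.grab_frame(n); cv2.imwrite('pics/'+f,im[:,:,::-1]); return im
E
python3 - <<'E'
from h import *
s=env.state(); print(s); print(env.nose_length)
for n in ['scene','side','wrist']:
    print(n,env.camera_params(n)); snap(n,n+'0.png')
for n in ['scene','wrist','side']:
    for l in ['module_center','platform_top','tab_face','small_module']:
        try:
            print(n,l,[(np.round(d['xyz'],1).tolist(),round(d['conf'],2)) for d in env.look_for(n,l)][:3])
        except Exception as e: print(n,l,e)
E
```

```text
{'time_s': 0.0, 'qpos': array([-7.84365162e+01,  1.83529087e+01,  8.97066306e+01, -1.64547099e-03,
        7.20424970e+01, -1.14541798e+00]), 'qvel': array([-0.11031282,  0.06258621, -0.11135872, -0.00803928,  0.05244881,
       -0.0381828 ]), 'effort': array([ 1.98954076e-03, -4.12455368e+01, -2.31971759e+01,  7.28971045e-02,
        4.56223113e-02, -1.51943536e-04]), 'ee_pos': array([ 126.40186066, -560.45404507,  230.10601519]), 'ee_rot': array([-1.79897953e+02, -4.75608656e-04,  1.27094100e+01]), 'force': array([-0.54641017,  0.43074013,  0.02665257]), 'torque': array([0.01956522, 0.00136905, 0.00365529]), 'gripper_width': 91.12562764856963}
17.0
scene {'fx': 364.4884202448634, 'fy': 364.4884202448634, 'cx': 321.3144554244858, 'cy': 196.26253062479947, 'xyz': array([1023.66076333, -311.33945277,  827.8425824 ]), 'orientation': array([-146.27131245,   -0.69423643,   65.94078059])}
side {'fx': 383.6618774655912, 'fy': 383.6618774655912, 'cx': 318.8226081725063, 'cy': 200.5199671728345, 'xyz': array([ 271.15362358, -906.38766409,  560.05204225]), 'orientation': array([-119.84229746,   -1.41365242,  -19.33283745])}
wrist {'fx': 340.2247506615792, 'fy': 340.2247506615792, 'cx': 319.53762548866456, 'cy': 190.7447336678944, 'xyz': array([ 203.21081977, -543.21412196,  383.8139931 ]), 'orientation': array([164.10499241,   0.16900363, -77.29204115])}
scene module_center [([516.7, -269.9, 24.5], 0.65)]
scene platform_top []
scene tab_face [([564.3, 66.4, 55.1], 0.83)]
scene small_module [([676.8, -214.4, 9.8], 0.65)]
wrist module_center []
wrist platform_top []
wrist tab_face []
wrist small_module []
side module_center [([501.8, -272.2, 22.1], 0.95)]
side platform_top []
side tab_face [([551.2, 60.6, 55.2], 0.62)]
side small_module [([669.6, -212.3, 10.9], 0.64)]
```

View pics/scene0.png

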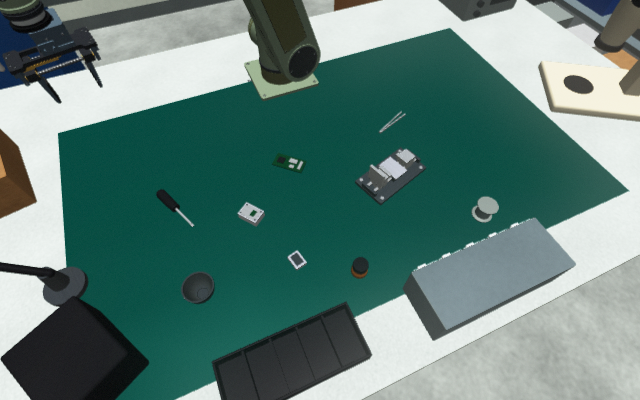

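View pics/side0.png

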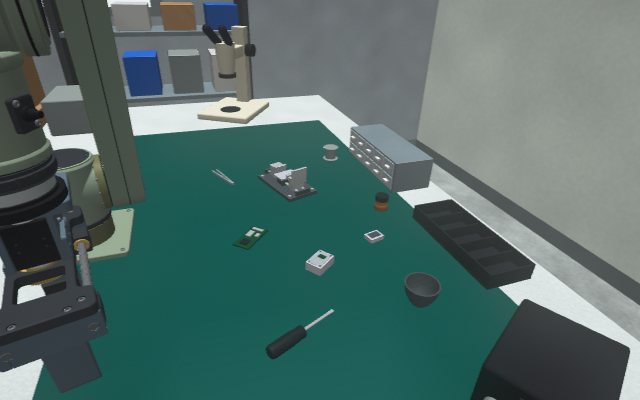

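View pics/wrist0.png

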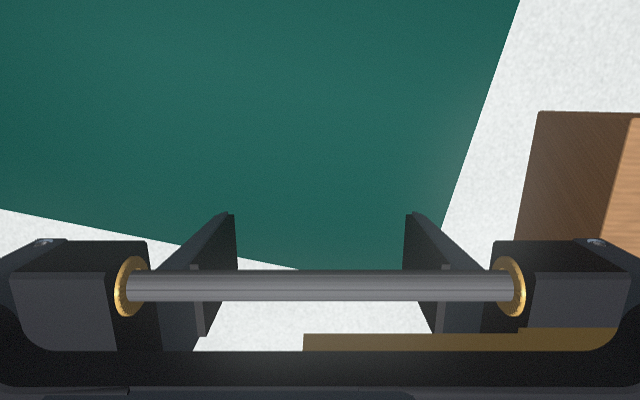

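The scene view shows the module at about (251,213) and the holder at about (390,175). The side view shows the module at (320,262) and the holder at (288,180), with the tab at (300,178). I'll zoom in next.

```bash
python3 - <<'E'
from h import *
a=cv2.imread('pics/scene0.png')[135:215,340:440]; b=cv2.imread('pics/side0.png')[150:210,240:340]
c=cv2.imread('pics/scene0.png')[190:240,225:285];d=cv2.imread('pics/side0.png')[240:285,290:350]
r=lambda i:cv2.resize(i,(400,300),interpolation=cv2.INTER_CUBIC)
cv2.imwrite('pics/z0.png',np.vstack([np.hstack([r(a),r(b)]),np.hstack([r(c),r(d)])]))
C=env.camera_params('wrist');print(R.from_euler('xyz',C['orientation'],degrees=True).as_matrix())
E
```

```text
[[ 0.21997926 -0.93812453 -0.26745372]
 [-0.97550375 -0.21189985 -0.05908366]
 [-0.00124557  0.27389929 -0.96175757]]
```

View pics/z0.png

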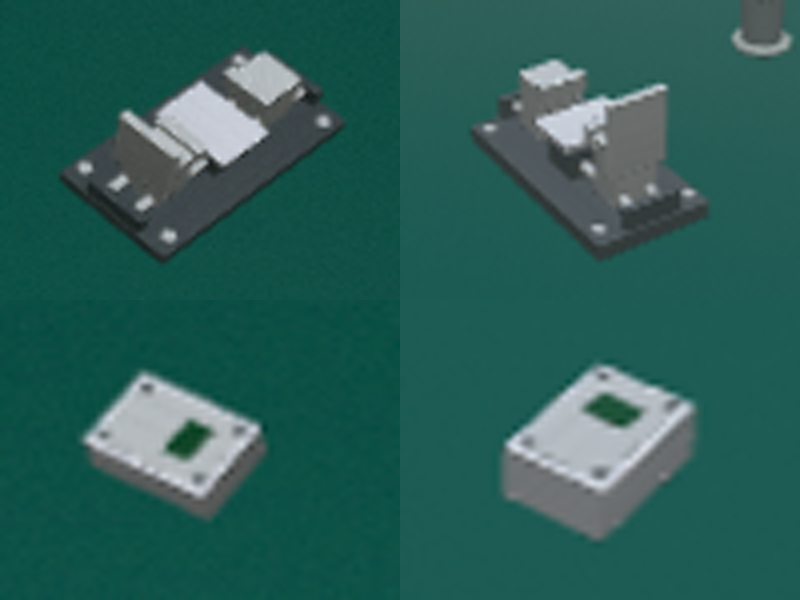

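```bash
cat >> h.py <<'E'
def ray(n,uv,z,C=None):
    C=C or env.camera_params(n); M=R.from_euler('xyz',C['orientation'],degrees=True).as_matrix()
    out=[]
    for u,v in np.atleast_2d(uv):
        d=M@[(u-C['cx'])/C['fx'],(v-C['cy'])/C['fy'],1]; out.append(C['xyz']+d*(z-C['xyz'][2])/d[2])
    return np.array(out)
def proj(n,P,C=None):
    C=C or env.camera_params(n); M=R.from_euler('xyz',C['orientation'],degrees=True).as_matrix()
    q=(np.atleast_2d(P)-C['xyz'])@M; return np.c_[q[:,0]/q[:,2]*C['fx']+C['cx'],q[:,1]/q[:,2]*C['fy']+C['cy']]
E
python3 - <<'E'
from h import *
m=np.array([[145,372],[262,430],[205,500],[85,438]],float)-[0,300]
m=m/[6.667,6]+[225,190]
p=ray('scene',m,22);print(p,p.mean(0)); e=np.roll(p,-1,0)-p; print(np.linalg.norm(e,axis=1),np.degrees(np.arctan2(e[:,1],e[:,0])))
m=np.array([[600,366],[695,405],[600,490],[503,440]],float)-[400,300]
m=m/[6.667,6.667]+[290,240]
p=ray('side',m,22);print(p,p.mean(0)); e=np.roll(p,-1,0)-p; print(np.linalg.norm(e,axis=1),np.degrees(np.arctan2(e[:,1],e[:,0])))
b=np.array([[62,177],[163,260],[343,122],[240,50]],float)/[4,3.75]+[340,135]
p=ray('scene',b,15);print(p,p.mean(0)); e=np.roll(p,-1,0)-p; print(np.linalg.norm(e,axis=1),np.degrees(np.arctan2(e[:,1],e[:,0])))
for n in ['scene','side']:
  snap(n,n+'1.png')
  for l in ['tab_jaw','plain_jaw','bare_board','tweezers','screwdriver','solder_spool','flux_jar','tip_cleaner']:
    print(n,l,[(np.round(d['xyz'],1).tolist(),round(d['conf'],2)) for d in env.look_for(n,l)][:2])
E
```

```text
[[ 474.55441207 -269.70981172   22.        ]
 [ 521.07938308 -237.36105717   22.        ]
 [ 545.11070983 -268.42461429   22.        ]
 [ 497.56885679 -301.07840607   22.        ]] [ 509.57834044 -269.14347231   22.        ]
[56.66581728 39.27402763 57.67580002 38.90569852] [  34.81084122  -52.27381891 -145.51704406  126.26667413]
[[ 521.21232965 -241.93201541   22.        ]
 [ 544.69226261 -272.03014236   22.        ]
 [ 499.27489893 -303.93226559   22.        ]
 [ 477.11149281 -270.21010015   22.        ]] [ 510.572746   -272.02613088   22.        ]
[38.173348   55.50209357 40.35345107 52.38829913] [ -52.04175242 -144.91497846  123.31434002   32.66857102]
[[527.26320112  24.27447442  15.        ]
 [618.59390725  52.71849484  15.        ]
 [561.28457017 231.0797357   15.        ]
 [469.7873715  200.95015831  15.        ]] [544.23226251 127.25571582  15.        ]
[ 95.65751501 187.34217987  96.3303109  185.78958062] [  17.29866936  107.81275649 -161.7735402   -71.979346  ]
scene tab_jaw [([563.7, 66.8, 54.1], 0.57)]
scene plain_jaw [([528.3, 174.7, 48.1], 0.7)]
scene bare_board [([379.6, -116.3, 2.2], 0.57)]
scene tweezers []
scene screwdriver [([397.6, -453.1, 22.4], 0.84)]
scene solder_spool [([752.8, 282.3, 50.1], 0.97)]
scene flux_jar [([382.4, -116.1, 5.3], 0.63), ([764.6, -88.5, 44.2], 0.62)]
scene tip_cleaner [([653.7, -438.6, 31.3], 0.6), ([399.6, -452.6, 20.7], 0.52)]
side tab_jaw [([551.5, 64.5, 52.9], 0.69)]
side plain_jaw [([517.4, 168.8, 50.5], 0.43)]
side bare_board [([378.2, -120.2, 3.3], 0.8)]
side tweezers [([354.0, 240.5, 5.6], 0.57)]
side screwdriver [([383.7, -459.8, 22.3], 0.77)]
side solder_spool [([737.9, 277.5, 30.4], 0.76), ([666.2, -434.1, 39.6], 0.23)]
side flux_jar [([747.1, -94.0, 33.9], 0.51)]
side tip_cleaner [([669.5, -436.1, 40.2], 0.74)]
```

{"op": "jog_arm", "data": {
  "deltas": [
    [[0.02,-0.01,0,-5,0.0912],[0.045,-0.02,0,-11,0.0912],[0.07,-0.032,0,-18,0.0912],[0.095,-0.043,0,-24,0.0912],[0.12,-0.055,0,-30,0.0912],[0.145,-0.066,0,-37,0.0912],[0.17,-0.077,0,-43,0.0912],[0.195,-0.088,0,-50,0.0912],[0.22,-0.1,0,-56,0.0912],[0.245,-0.111,0,-62,0.0912],[0.27,-0.122,0,-68,0.0912],[0.295,-0.134,0,-75,0.0912],[0.32,-0.145,0,-81,0.0912],[0.345,-0.156,0,-87,0.0912],[0.37,-0.168,0,-93,0.0912],[0.395,-0.179,0,-100,0.0912],[0.415,-0.188,0,-105,0.0912],[0.43,-0.195,0,-109,0.0912],[0.438,-0.1985,0,-111.3,0.0912],[0.438,-0.1985,0,-111.3,0.0912]]
  ]
}}

```text
time_s: 3.32
ee_pos: [511.5, -269.7, 230.7]
ee_rot: [180.0, 0.0, 124.2]
force: [-0.1, -0.7, -0.5]
gripper_width: 91.1
```

```bash
python3 - <<'E'
from h import *
snap('wrist','w2.png'); s=env.state(); print(s['ee_pos'],s['ee_rot'],s['qpos'],s['force'],s['time_s']); print(env.camera_params('wrist'))
print(env.look_for('wrist','module_center'))
E
```

```text
[ 510.5535102  -270.44323541  230.76858977] [-1.79982461e+02 -4.03693126e-03  1.24048221e+02] [-2.90433357e+01  1.85754199e+01  8.92792019e+01 -1.45111186e-02
  7.21569162e+01 -6.30871100e+01] [ 0.33308703  0.25371066 -0.49009789] 3.3667
{'fx': 340.2247506615792, 'fy': 340.2247506615792, 'cx': 319.53762548866456, 'cy': 190.7447336678944, 'xyz': array([ 468.64029671, -205.84614022,  384.37339942]), 'orientation': array([1.64218420e+02, 1.56521110e-02, 3.40477098e+01])}
[{'xyz': [503.9, -264.6, 21.8], 'conf': 0.89}]
```

View pics/w2.png

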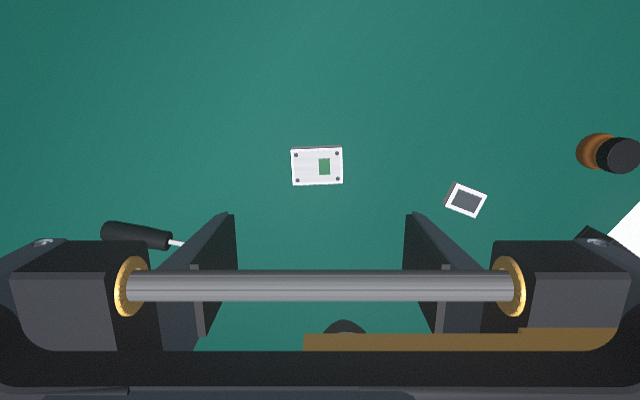

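The wrist view shows the module at about (317,166), nearly square to the image and centred between the fingers. I'll fit its top face.

```bash
cat >> h.py <<'E'
def topface(im,roi,z,C,thr=170,cam='wrist'):
    x0,y0,x1,y1=roi; g=im[y0:y1,x0:x1].astype(int).min(2); m=(g>thr).astype(np.uint8)
    m=cv2.morphologyEx(m,cv2.MORPH_CLOSE,np.ones((9,9)))
    cs,_=cv2.findContours(m,cv2.RETR_EXTERNAL,cv2.CHAIN_APPROX_NONE); c=max(cs,key=cv2.contourArea)[:,0]+[x0,y0]
    P=ray(cam,c.astype(float),z,C)[:,:2].astype(np.float32)
    r=cv2.minAreaRect(P); b=cv2.boxPoints(r); e=b[1]-b[0]; f=b[2]-b[1]
    if np.linalg.norm(f)>np.linalg.norm(e): e=f
    return r, np.degrees(np.arctan2(e[1],e[0]))%180
E
python3 - <<'E'
from h import *
im=cv2.imread('pics/w2.png')[:,:,::-1]; C=env.camera_params('wrist')
for t in (140,160,180): print(topface(im,(270,120,370,210),22,C,t))
E
```

```text
(((507.2028503417969, -270.25518798828125), (55.59054183959961, 40.502540588378906), 36.38155746459961), np.float32(36.381527))
(((507.2080078125, -270.3060302734375), (55.538360595703125, 40.32270812988281), 36.38177490234375), np.float32(36.3818))
(((507.0758361816406, -270.0670471191406), (55.46773910522461, 39.60225296020508), 36.38194274902344), np.float32(36.38193))
```

{"op": "jog_arm", "data": {
  "deltas": [
    [[0.001,-0.001,0.01,-1.2,0.0912],[0.002,-0.002,0.03,-2.4,0.0912],[0.002,-0.002,0.055,-2.4,0.0912],[0.002,-0.002,0.08,-2.4,0.0912],[0.002,-0.002,0.105,-2.4,0.0912],[0.002,-0.002,0.13,-2.4,0.0912],[0.002,-0.002,0.15,-2.4,0.0912],[0.002,-0.002,0.165,-2.4,0.0912],[0.002,-0.002,0.175,-2.4,0.0912],[0.002,-0.002,0.175,-2.4,0.0912]]
  ]
}}

```text
time_s: 4.25
ee_pos: [505.2, -270.1, 53.5]
ee_rot: [-179.9, -0.3, 126.4]
force: [-0.5, 0.5, -0.6]
gripper_width: 91.2
```

```bash
python3 - <<'E'
from h import *
C=env.camera_params('wrist'); im=snap('wrist','w3.png'); s=env.state(); print(s['ee_pos'],s['ee_rot'],s['force'],s['time_s']); 
for t in (140,180): print(topface(im,(200,10,440,230),22,C,t))
E
```

```text
[ 506.22926688 -270.53999058   55.04572815] [-1.79939037e+02 -1.10644213e-01  1.26366440e+02] [-0.29131429 -0.25245455 -0.17404197] 4.3
(((502.1891174316406, -259.78936767578125), (55.4397087097168, 17.118112564086914), 36.40437698364258), np.float32(36.404404))
(((502.3756408691406, -260.02642822265625), (55.370094299316406, 16.525236129760742), 36.39375305175781), np.float32(36.393738))
```

View pics/w3.png

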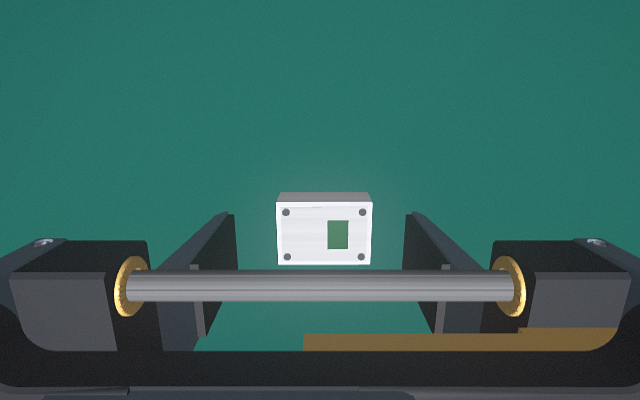

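The module sits centred between the fingers, with its top face running from (277,203) to (371,265), and it is square to the picture. I'll re-measure with a larger region.

```bash
python3 - <<'E'
from h import *
C=env.camera_params('wrist'); im=cv2.imread('pics/w3.png')[:,:,::-1]
for t in (140,170,190): print(topface(im,(240,180,400,268),22,C,t))
E
```

```text
(((511.02239990234375, -270.5965270996094), (55.97178649902344, 42.06134796142578), 36.394073486328125), np.float32(36.394093))
(((511.1978454589844, -270.838134765625), (55.92361831665039, 41.464149475097656), 36.394073486328125), np.float32(36.39403))
(((511.1961364746094, -270.83941650390625), (55.875579833984375, 41.464149475097656), 36.394073486328125), np.float32(36.39403))
```

{"op": "jog_arm", "data": {
  "deltas": [
    [[-0.001,0.001,0.008,0,0.0912],[-0.002,0.0025,0.016,0,0.0912],[-0.002,0.0025,0.024,0,0.0912],[-0.002,0.0025,0.03,0,0.0912],[-0.002,0.0025,0.035,0,0.0912],[-0.002,0.0025,0.035,0,0.0912],[-0.002,0.0025,0.035,0,0.0912],[-0.002,0.0025,0.035,0,0.07],[-0.002,0.0025,0.035,0,0.06],[-0.002,0.0025,0.035,0,0.05],[-0.002,0.0025,0.035,0,0.05],[-0.002,0.0025,0.035,0,0.05],[-0.002,0.0025,0.035,0,0.05],[-0.002,0.0025,0.035,0,0.05],[-0.002,0.0025,0.035,0,0.05]]
  ],
  "grip_force": 15
}}

```text
time_s: 5.55
ee_pos: [510.4, -270.7, 21.1]
ee_rot: [-180.0, 0.0, 126.4]
force: [-1.0, -0.4, 2.0]
gripper_width: 56.1
```

```bash
python3 - <<'E'
from h import *
im=snap('wrist','w4.png'); s=env.state(); print(s['ee_pos'],s['ee_rot'],s['force'],s['time_s'],s['gripper_width']); 
E
```

```text
[ 510.33114319 -270.6770774    21.10847395] [-1.79975877e+02  4.82230154e-03  1.26420995e+02] [-1.58436654 -1.27400118  2.2381964 ] 5.6 55.774179205902534
```

View pics/w4.png

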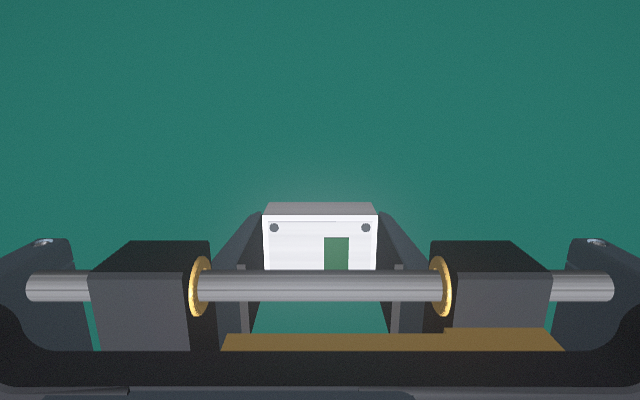

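Gripped: the opening reads 56 mm and the module is square between the pads. Next I'll lift it and move to 50 mm short of the holder for a look.

{"op": "jog_arm", "data": {
  "deltas": [
    [[0,0,-0.005,0,0.05],[0,0,-0.02,0,0.05],[0,0,-0.045,0,0.05],[0.005,0.005,-0.075,1,0.05],[0.02,0.02,-0.105,2,0.05],[0.04,0.04,-0.13,4,0.05],[0.06,0.06,-0.15,6,0.05],[0.08,0.085,-0.16,8,0.05],[0.1,0.105,-0.16,10,0.05],[0.12,0.125,-0.16,12,0.05],[0.14,0.145,-0.16,14,0.05],[0.16,0.17,-0.16,16,0.05],[0.18,0.19,-0.16,18,0.05],[0.2,0.21,-0.16,18.9,0.05],[0.22,0.23,-0.16,18.9,0.05],[0.235,0.247,-0.16,18.9,0.05],[0.246,0.258,-0.16,18.9,0.05],[0.25,0.263,-0.16,18.9,0.05],[0.25,0.263,-0.16,18.9,0.05],[0.25,0.263,-0.16,18.9,0.05]]
  ],
  "grip_force": 20
}}

```text
time_s: 7.27
ee_pos: [573.5, 86.4, 180.7]
ee_rot: [-179.9, 0.0, 107.5]
force: [-0.6, 0.5, -2.7]
gripper_width: 55.9
```

```bash
python3 - <<'E'
from h import *
C=env.camera_params('wrist'); im=snap('wrist','w5.png'); s=env.state(); print(s['ee_pos'],s['ee_rot'],s['force'],s['time_s'],s['gripper_width']); 
print(C)
for l in ['platform_top','tab_jaw','plain_jaw','tab_face']:print(l,[(np.round(d['xyz'],1).tolist(),round(d['conf'],2)) for d in env.look_for('wrist',l)][:3])
E
```

```text
[573.50013751  85.91586924 180.74259009] [-1.79951237e+02  2.78344818e-02  1.07483386e+02] [-0.33476488 -0.65601501 -2.45626585] 7.3167 56.054127355314655
{'fx': 340.2247506615792, 'fy': 340.2247506615792, 'cx': 319.53762548866456, 'cy': 190.7447336678944, 'xyz': array([551.65917631, 160.73869315, 334.20616155]), 'orientation': array([1.64185522e+02, 7.84944850e-02, 1.75342217e+01])}
platform_top [([540.4, 132.6, 41.5], 0.67)]
tab_jaw [([548.8, 84.3, 51.6], 0.61)]
plain_jaw [([525.5, 178.7, 49.0], 0.75)]
tab_face [([549.4, 89.2, 51.0], 0.93)]
```

View pics/w5.png

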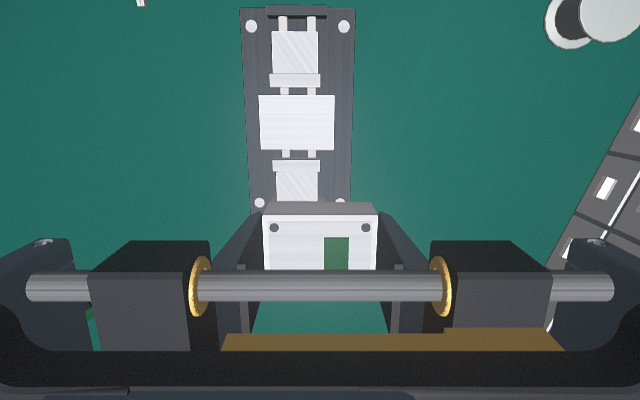

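The platform shows at (259–335, 95–150), nearly square to the picture, with the tab jaw nearest the camera's bottom edge. The held module's top far edge is at row 215, columns 262–378. I'll compute the platform position and the module's offset in the hand.

```bash
python3 - <<'E'
from h import *
im=cv2.imread('pics/w5.png')[:,:,::-1]; C=env.camera_params('wrist')
for t in (160,180,200,220): print(topface(im,(250,90,345,155),40,C,t))
g=im.astype(int).min(2)
print('col rows', g[85:160,297].tolist()); print('row123',g[123,250:345].tolist())
print('row 200-270 at col 300',g[196:272,300].tolist()); print('row245', g[245,250:275].tolist(), g[245,365:390].tolist()); print('row220',g[220,250:275].tolist(), g[220,365:390].tolist())
E
```

```text
(((539.9136962890625, 132.0096893310547), (63.76377868652344, 53.58529281616211), 17.43060874938965), np.float32(17.430618))
(((539.948486328125, 132.0206298828125), (63.67184066772461, 53.58529281616211), 17.43061065673828), np.float32(17.430609))
(((539.9411010742188, 132.01828002929688), (63.57395553588867, 53.58531188964844), 17.43056297302246), np.float32(17.430578))
(((539.7926025390625, 131.97286987304688), (63.019954681396484, 53.585208892822266), 17.435874938964844), np.float32(17.435862))
col rows [230, 239, 150, 94, 99, 101, 103, 102, 100, 79, 244, 242, 234, 235, 237, 240, 237, 237, 238, 238, 239, 240, 237, 237, 238, 238, 241, 240, 236, 234, 237, 239, 236, 235, 234, 236, 236, 239, 238, 237, 236, 237, 238, 235, 236, 238, 238, 237, 235, 234, 235, 236, 233, 234, 235, 236, 237, 239, 235, 234, 233, 237, 235, 239, 210, 132, 106, 112, 114, 110, 110, 109, 114, 121, 99]
row123 [103, 102, 102, 100, 104, 107, 102, 102, 94, 131, 244, 238, 237, 236, 237, 235, 237, 237, 236, 236, 237, 236, 236, 237, 237, 237, 237, 237, 238, 238, 237, 238, 238, 238, 238, 238, 238, 238, 237, 237, 239, 239
[... 434 characters left out ...]
224, 224, 225, 226, 223, 224, 225, 225, 224, 222, 219, 219, 218, 221, 220, 222, 222, 222, 224, 224, 223, 223, 227, 227, 228, 226, 225, 221, 221, 221, 222, 218, 221, 220, 220, 219, 223, 223, 223, 222, 223, 220, 223, 227, 167, 92, 73]
row245 [57, 53, 59, 54, 55, 52, 58, 56, 60, 59, 60, 56, 47, 215, 243, 241, 239, 240, 236, 222, 223, 222, 223, 223, 222] [225, 223, 221, 223, 224, 220, 233, 234, 233, 234, 239, 197, 58, 53, 57, 58, 56, 56, 56, 56, 50, 55, 53, 59, 53]
row220 [71, 70, 69, 70, 69, 70, 73, 70, 65, 62, 58, 45, 255, 242, 239, 239, 240, 241, 241, 242, 241, 242, 242, 240, 241] [237, 238, 236, 237, 238, 236, 237, 236, 235, 234, 234, 237, 255, 63, 52, 55, 60, 60, 65, 71, 68, 67, 67, 67, 67]
```

```bash
python3 - <<'E'
from h import *
C=env.camera_params('wrist'); s=env.state(); M=R.from_euler('xyz',[180,0,107.508],degrees=True).as_matrix()
T=np.array([574.1,86.2,181.]) # commanded-ish
T=s['ee_pos']; print(T)
def tl(uv,z): return ((ray('wrist',uv,z,C)-T)@M)
pe=tl([[297,94.8],[297,149.7],[259.7,123],[334,123]],40); print('plat',pe)
c=np.array([pe[:2,0].mean(),pe[2:,1].mean()]); print('plat centre tool',c,'len',pe[0,0]-pe[1,0],pe[3,1]-pe[2,1])
me=tl([[320,214.8],[262.3,220],[377.7,220],[263,245],[376,245]],T[2]+1); print('mod',me)
print('mod centre tool x',me[0,0]-20,'y',(me[1,1]+me[2,1])/2,(me[3,1]+me[4,1])/2)
# edges angle
for f in ((94.8,),):
    pass
im=cv2.imread('pics/w5.png').astype(int).min(2)
def rowedge(col,a,b,inv):
    v=im[a:b,col]; k=np.where(v>180)[0]; return a+(k[0] if not inv else k[-1])
print([rowedge(c,89,110,0) for c in (264,270,325,330)],[rowedge(c,135,155,1) for c in (264,270,325,330)])
P=tl([[259.7,100],[259.9,145],[333.5,100],[334.5,145]],40);print(P)
E
```

```text
[573.6802028   85.78826951 180.96918912]
plat [[ 77.19434221 -17.35872279 140.96918912]
 [ 31.22002309 -18.2498468  140.96918912]
 [ 54.11705155 -49.58207119 140.96918912]
 [ 54.03450233  13.7094135  140.96918912]]
plat centre tool [ 54.20718265 -17.93632884] len 45.97431911776486 63.29148468567125
mod [[ 22.36530113   1.63997691  -1.        ]
 [ 19.76261106 -25.93034371  -1.        ]
 [ 19.69903092  29.20013035  -1.        ]
 [  6.76273671 -26.20164411  -1.        ]
 [  6.70149784  28.95795687  -1.        ]]
mod centre tool x 2.365301127536579 y 1.634893320367011 1.3781563798686918
[np.int64(95), np.int64(95), np.int64(95), np.int64(95)] [np.int64(148), np.int64(148), np.int64(149), np.int64(149)]
[[ 73.04886619 -48.64983519 140.96918912]
 [ 35.35512836 -50.33254062 140.96918912]
 [ 72.96632534  13.0974504  140.96918912]
 [ 35.2728664   14.33471715 140.96918912]]
```

{"op": "jog_arm", "data": {
  "deltas": [
    [[0.01,-0.004,0,0,0.05],[0.025,-0.01,0.005,0,0.05],[0.04,-0.016,0.015,0,0.05],[0.05,-0.0195,0.035,0,0.05],[0.052,-0.0195,0.055,0,0.05],[0.052,-0.0195,0.07,0,0.05],[0.052,-0.0195,0.08,0,0.05],[0.052,-0.0195,0.08,0,0.05],[0.052,-0.0195,0.08,0,0.05]]
  ]
}}

```text
time_s: 8.27
ee_pos: [539.5, 130.5, 101.0]
ee_rot: [-180.0, -0.0, 107.5]
force: [1.2, -0.3, -2.4]
gripper_width: 55.8
```

```bash
python3 - <<'E'
from h import *
im=snap('wrist','w6.png'); s=env.state(); print(s['ee_pos'],s['ee_rot'],s['force'],s['time_s'],s['gripper_width']); 
cv2.imwrite('pics/w6z.png',cv2.resize(im[120:280,220:420,::-1],(800,600),interpolation=cv2.INTER_CUBIC))
snap('side','s6.png'); snap('scene','c6.png')
E
```

```text
[540.11570108 130.58043553 101.67057371] [1.79922256e+02 6.00622607e-03 1.07488764e+02] [-0.21407105 -0.46153405 -0.69092792] 8.3167 56.035015732958186
```

View pics/w6.png

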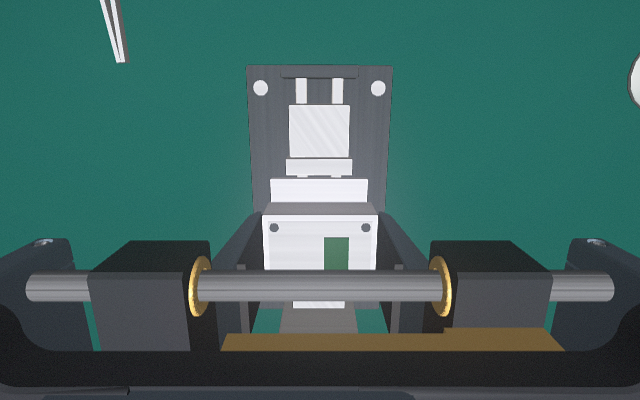

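View pics/w6z.png

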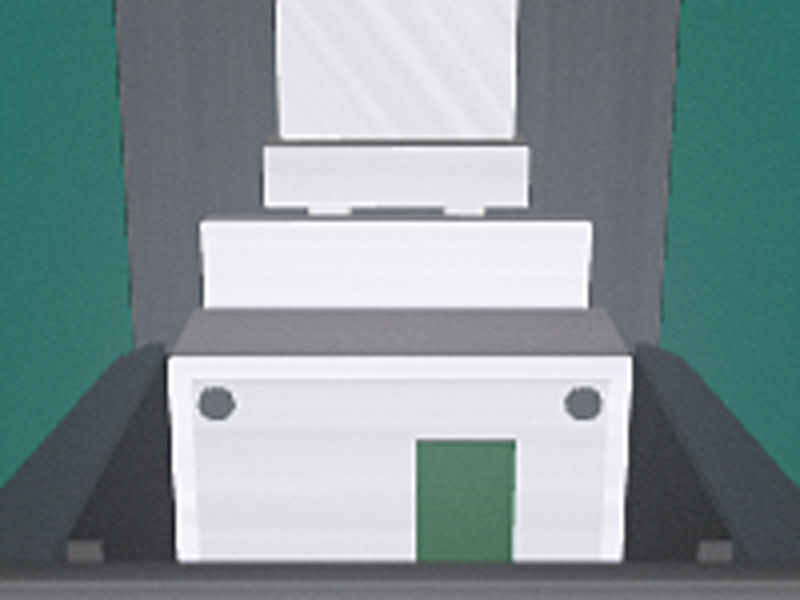

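The module and the platform edges are parallel, at columns 270–368 for the platform and 262–378 for the module. That puts the centres within about 1 mm in tool y. I'll check tool x next, plus the side view.

```bash
python3 - <<'E'
from h import *
C=env.camera_params('wrist'); s=env.state(); T=s['ee_pos']; M=R.from_euler('xyz',[180,0,107.508],degrees=True).as_matrix()
def tl(uv,z): return ((ray('wrist',uv,z,C)-T)@M)
im=cv2.imread('pics/w6.png').astype(int).min(2); print(im[150:220,330].tolist())
print(tl([[319,179],[270.5,182],[367.8,182]],40)); print(tl([[320,214.8]],T[2]+1))
print('base top z~15 ends', tl([[319,65.5]],15))
a=cv2.imread('pics/s6.png')[120:210,235:345]; b=cv2.imread('pics/c6.png')[100:215,330:450]
r=lambda i:cv2.resize(i,(400,350),interpolation=cv2.INTER_CUBIC)
cv2.imwrite('pics/z6.png',np.hstack([r(a),r(b)]))
E
```

```text
[227, 226, 225, 223, 225, 225, 230, 139, 99, 229, 229, 225, 225, 222, 223, 222, 226, 225, 226, 226, 228, 228, 229, 232, 232, 155, 125, 127, 130, 242, 243, 238, 238, 238, 239, 241, 238, 239, 240, 240, 239, 240, 241, 241, 239, 239, 240, 241, 242, 243, 243, 229, 160, 134, 137, 138, 138, 140, 139, 138, 140, 137, 138, 134, 129, 231, 239, 236, 237, 238]
[[ 24.37616874   1.14944885  62.1003676 ]
 [ 22.38511212 -30.56420891  62.1003676 ]
 [ 22.32801524  33.07537995  62.1003676 ]]
[[22.38148879  1.58967873 -1.        ]]
base top z~15 ends [[96.00157391  1.22029687 87.1003676 ]]
```

View pics/z6.png

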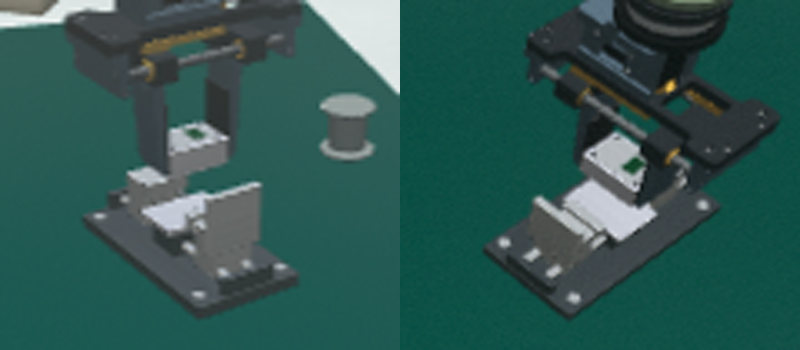

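{"op": "jog_arm", "data": {
  "deltas": [
    [[-0.0005,-0.0004,0.005,0,0.05],[-0.001,-0.0008,0.013,0,0.05],[-0.001,-0.0008,0.021,0,0.05],[-0.001,-0.0008,0.028,0,0.05],[-0.001,-0.0008,0.033,0,0.05],[-0.001,-0.0008,0.036,0,0.05],[-0.001,-0.0008,0.0375,0,0.05],[-0.001,-0.0008,0.0375,0,0.05],[-0.001,-0.0008,0.0375,0,0.05]]
  ]
}}

```text
time_s: 9.17
ee_pos: [539.3, 129.3, 63.5]
ee_rot: [180.0, 0.0, 107.5]
force: [1.6, 0.3, -2.7]
gripper_width: 55.9
```

```bash
python3 - <<'E'
from h import *
im=snap('wrist','w7.png'); s=env.state(); print(s['ee_pos'],s['ee_rot'],s['force'],s['time_s'],s['gripper_width']); 
cv2.imwrite('pics/w7z.png',cv2.resize(im[120:280,220:420,::-1],(800,600),interpolation=cv2.INTER_CUBIC))
E
```

```text
[539.35508137 129.37108992  63.64725679] [1.79966926e+02 7.36662656e-03 1.07508622e+02] [-0.4312717   1.2133727  -2.32641258] 9.2167 55.589965213705916
```

View pics/w7z.png

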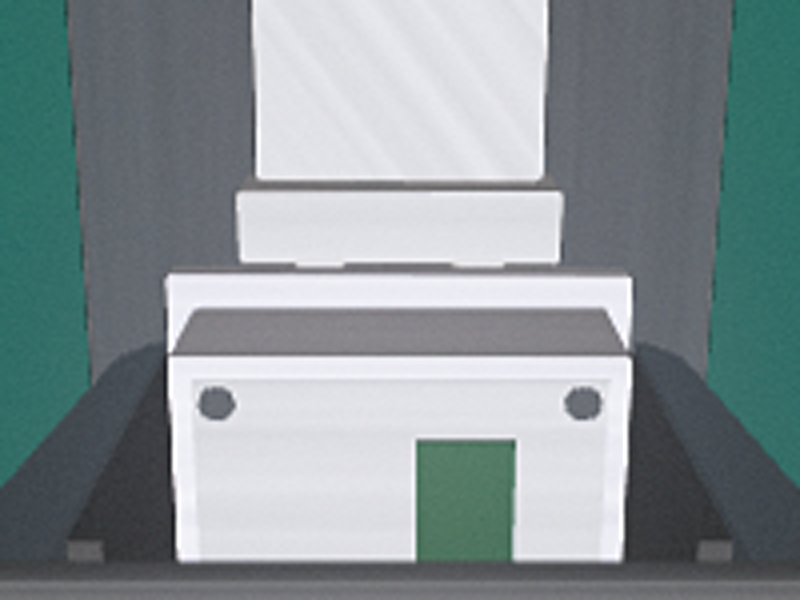

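The platform spans 166–632 and the module's bottom edge 193–604 in the zoom, so they are centred and parallel. I'll lower it the rest of the way.

{"op": "jog_arm", "data": {
  "deltas": [
    [[0,0,0.001,0,0.05],[0,0,0.0017,0,0.05],[0,0,0.0022,0,0.05],[0,0,0.0022,0,0.05],[0,0,0.0022,0,0.05]]
  ]
}}

```text
time_s: 9.63
ee_pos: [539.1, 129.3, 61.2]
ee_rot: [180.0, 0.0, 107.5]
force: [-0.3, -0.2, -2.4]
gripper_width: 56.0
```

{"op": "jog_arm", "data": {
  "deltas": [
    [[0,0,0.0002,0,0.05],[0,0,0.0004,0,0.05],[0,0,0.0004,0,0.05]]
  ]
}}

```text
time_s: 9.88
ee_pos: [539.1, 129.3, 61.1]
ee_rot: [180.0, 0.0, 107.5]
force: [-0.6, -1.0, -0.4]
gripper_width: 55.9
```

{"op": "jog_arm", "data": {
  "deltas": [
    [[0,0,0,0,0.06],[0,0,0,0,0.065],[0,0,0,0,0.075],[0,0,0,0,0.085],[0,0,0,0,0.09],[0,0,0,0,0.09],[0,0,0,0,0.09],[0,0,0,0,0.09],[0,0,-0.005,0,0.09],[0,0,-0.02,0,0.09],[0,0,-0.04,0,0.09],[0,0,-0.06,0,0.09],[0,0,-0.08,0,0.09],[0,0,-0.1,0,0.09],[0,0,-0.115,0,0.09],[0,0,-0.12,0,0.09],[0,0,-0.12,0,0.09]]
  ]
}}

```text
time_s: 11.3
ee_pos: [539.9, 129.5, 182.4]
ee_rot: [179.8, 0.0, 107.5]
force: [-0.5, -0.4, 0.5]
gripper_width: 90.0
```

```bash
python3 - <<'E'
from h import *
C=env.camera_params('wrist');im=snap('wrist','w8.png'); s=env.state(); print(s['ee_pos'],s['ee_rot'],s['force'],s['time_s'],s['gripper_width']); print(C)
E
```

```text
[539.12161589 129.30279545 181.07330462] [1.79953978e+02 1.00870958e-02 1.07508451e+02] [-0.3542464   0.20277868 -0.27694583] 11.35 89.66481810268527
{'fx': 340.2247506615792, 'fy': 340.2247506615792, 'cx': 319.53762548866456, 'cy': 190.7447336678944, 'xyz': array([517.42268264, 203.62501007, 335.97773235]), 'orientation': array([164.18884984,  -0.17181212,  17.50769095])}
```

View pics/w8.png

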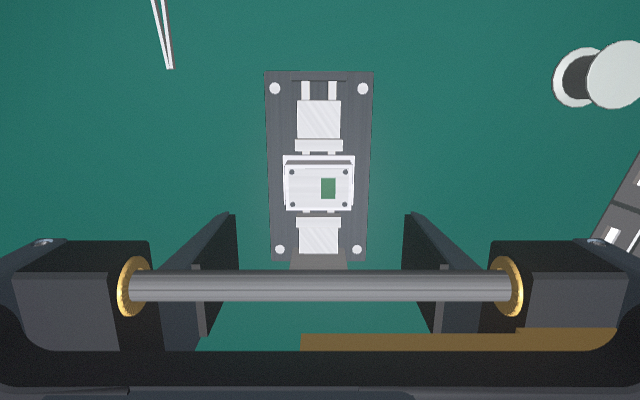

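The module lies on the platform, with the white lid at (288–352, 163–209) inside the platform outline (283–354). The jaws are clear on both sides. Next I'll close the fingers and move behind the tab, high, then come down.

{"op": "jog_arm", "data": {
  "deltas": [
    [[-0.01,0,-0.005,0,0.06],[-0.03,0,-0.005,0,0.03],[-0.055,0,-0.005,0,0.0],[-0.08,0,-0.005,0,0.0],[-0.1,0,0,0,0.0],[-0.115,0,0,0,0.0],[-0.125,0,0,0,0.0],[-0.13,0,0,0,0.0],[-0.13,0,0,0,0.0],[-0.13,0,0,0,0.0],[-0.13,0,0,0,0.0]]
  ],
  "grip_force": 20
}}

```text
time_s: 12.27
ee_pos: [578.0, 6.0, 180.8]
ee_rot: [-180.0, -0.0, 107.5]
force: [1.0, -0.7, -0.1]
gripper_width: 19.7
```

```bash
python3 - <<'E'
from h import *
C=env.camera_params('wrist');im=snap('wrist','w9.png'); s=env.state(); print(s['ee_pos'],s['ee_rot'],s['force'],s['time_s'],s['gripper_width']); print(C)
for l in ['tab_face','platform_top','module_center']:print(l,[(np.round(d['xyz'],1).tolist(),round(d['conf'],2)) for d in env.look_for('wrist',l)][:3])
a=im[0:220,180:460,::-1]; cv2.imwrite('pics/w9z.png',cv2.resize(a,(760,597),interpolation=cv2.INTER_CUBIC))
E
```

```text
[577.98732677   6.13003985 180.83881881] [-1.79993770e+02 -1.27833656e-02  1.07564981e+02] [-0.98948132 -0.42567773 -0.02400853] 12.3167 15.659865479691057
{'fx': 340.2247506615792, 'fy': 340.2247506615792, 'cx': 319.53762548866456, 'cy': 190.7447336678944, 'xyz': array([556.03257343,  80.20136697, 334.40257065]), 'orientation': array([1.64231402e+02, 3.54665778e-02, 1.75481881e+01])}
tab_face [([552.0, 80.4, 57.2], 0.98)]
platform_top [([548.2, 115.9, 40.2], 0.94)]
module_center [([540.3, 125.6, 62.3], 0.9)]
```

View pics/w9.png

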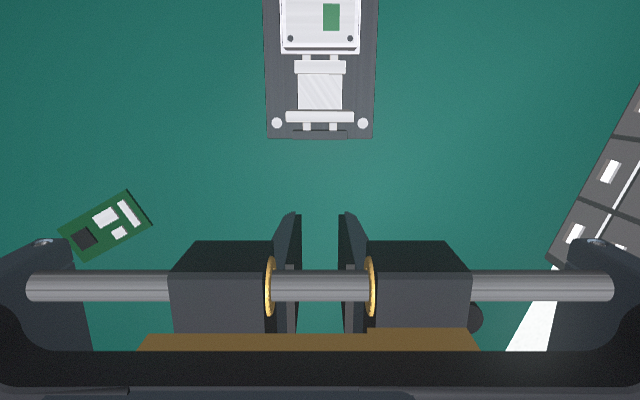

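View pics/w9z.png

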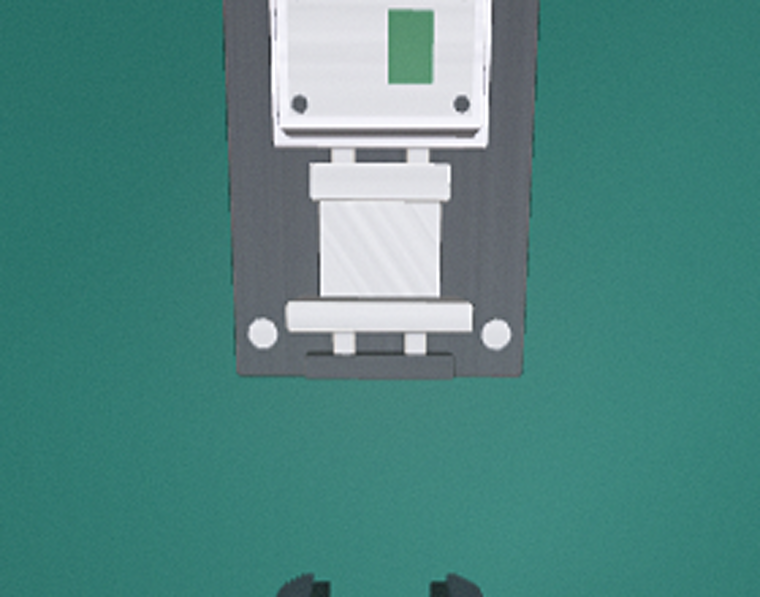

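The tab's top shows at rows 111–122 and columns 286–354. The fingers aren't fully closed yet. I'll compute the tab face in tool axes.

```bash
python3 - <<'E'
from h import *
C=env.camera_params('wrist'); s=env.state(); T=s['ee_pos']; M=R.from_euler('xyz',[180,0,107.508],degrees=True).as_matrix()
def tl(uv,z): return ((ray('wrist',uv,z,C)-T)@M)
im=cv2.imread('pics/w9.png').astype(int).min(2); print(im[105:130,320].tolist(), im[55:80,320].tolist())
print('tab outer',tl([[320,122.3],[285.5,117],[354,117]],85)); print('jaw face',tl([[320,60],],55.5),'plat -y edge',tl([[320,54]],40))
E
```

```text
[225, 224, 222, 228, 167, 110, 194, 229, 230, 230, 230, 229, 226, 224, 222, 221, 220, 131, 92, 101, 101, 105, 99, 101, 81] [87, 97, 96, 94, 87, 235, 229, 222, 221, 221, 219, 221, 224, 224, 225, 224, 227, 231, 192, 225, 227, 224, 225, 228, 230]
tab outer [[ 58.13530776   1.64528402  95.95520102]
 [ 61.85350697 -23.13972289  95.95520102]
 [ 61.90280937  26.05991626  95.95520102]]
jaw face [[102.95370237   1.61638574 125.45520102]] plat -y edge [[108.91623195   1.62508324 140.95520102]]
```

{"op": "jog_arm", "data": {
  "deltas": [
    [[0,0,0.01,0,0.0],[0,0,0.025,0,0.0],[0,0,0.045,0,0.0],[0,0,0.065,0,0.0],[0,0,0.085,0,0.0],[0,0,0.097,0,0.0],[0,0,0.102,0,0.0],[0,0,0.102,0,0.0],[0,0,0.102,0,0.0]]
  ]
}}

```text
time_s: 13.22
ee_pos: [578.4, 5.4, 78.9]
ee_rot: [180.0, 0.0, 107.5]
force: [1.3, -0.0, 0.3]
gripper_width: 0.7
```

```bash
python3 - <<'E'
from h import *
im=snap('wrist','w10.png'); snap('side','s10.png'); s=env.state(); print(s['ee_pos'],s['force'],s['time_s'],s['gripper_width'])
a=cv2.imread('pics/s10.png')[100:225,230:350]; b=cv2.imread('pics/w10.png')[60:260,220:420]
cv2.imwrite('pics/z10.png',np.hstack([cv2.resize(a,(400,416)),cv2.resize(b,(400,416))]))
E
```

```text
[578.95537596   5.3806274   79.75529158] [-0.24456191 -0.27301895 -0.85687119] 13.3167 0.4672269139032293
```

View pics/z10.png

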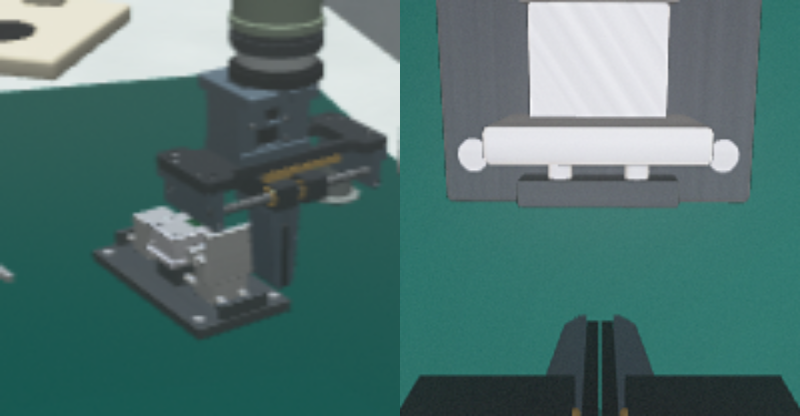

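Both views show closed fingers behind the tab and centred on it, with about 42 mm to go.

{"op": "jog_arm", "data": {
  "deltas": [
    [[0.006,0,0,0,0],[0.014,0,0,0,0],[0.022,0,0,0,0],[0.029,0,0,0,0],[0.034,0,0,0,0],[0.036,0,0,0,0],[0.037,0,0,0,0],[0.038,0,0,0,0],[0.038,0,0,0,0],[0.038,0,0,0,0]]
  ]
}}

```text
time_s: 14.15
ee_pos: [566.9, 41.4, 78.8]
ee_rot: [180.0, 0.0, 107.5]
force: [0.1, 0.2, 0.2]
gripper_width: 0.3
```

{"op": "jog_arm", "data": {
  "deltas": [
    [[0.0005,0,0,0,0],[0.001,0,0,0,0],[0.0015,0,0,0,0],[0.002,0,0,0,0],[0.0025,0,0,0,0],[0.003,0,0,0,0],[0.003,0,0,0,0],[0.003,0,0,0,0]]
  ]
}}

```text
time_s: 14.82
ee_pos: [565.9, 44.3, 78.8]
ee_rot: [180.0, 0.0, 107.5]
force: [0.1, -1.1, -0.1]
gripper_width: 0.6
```

{"op": "jog_arm", "data": {
  "deltas": [
    [[0.0005,0,0,0,0],[0.001,0,0,0,0],[0.0015,0,0,0,0],[0.002,0,0,0,0],[0.0025,0,0,0,0],[0.003,0,0,0,0],[0.003,0,0,0,0],[0.003,0,0,0,0]]
  ]
}}

```text
time_s: 15.48
ee_pos: [565.0, 47.3, 78.9]
ee_rot: [180.0, 0.0, 107.5]
force: [1.0, -2.0, -0.6]
gripper_width: 1.4
```

{"op": "jog_arm", "data": {
  "deltas": [
    [[0.0005,0,0,0,0],[0.001,0,0,0,0],[0.0015,0,0,0,0],[0.002,0,0,0,0],[0.0025,0,0,0,0],[0.003,0,0,0,0],[0.003,0,0,0,0],[0.003,0,0,0,0]]
  ]
}}

```text
time_s: 16.15
ee_pos: [564.1, 50.3, 78.9]
ee_rot: [180.0, -0.0, 107.5]
force: [-0.2, -2.7, -0.2]
gripper_width: 0.4
```

```bash
python3 - <<'E'
from h import *
im=snap('wrist','w11.png'); s=env.state(); print(s['ee_pos'],s['force'],s['time_s'])
cv2.imwrite('pics/w11z.png',cv2.resize(im[0:230,200:440,::-1],(600,575),interpolation=cv2.INTER_CUBIC))
E
```

```text
[564.05101828  50.25712399  78.82412186] [ 0.15500291 -2.33592546  0.4073877 ] 16.2
```

View pics/w11z.png

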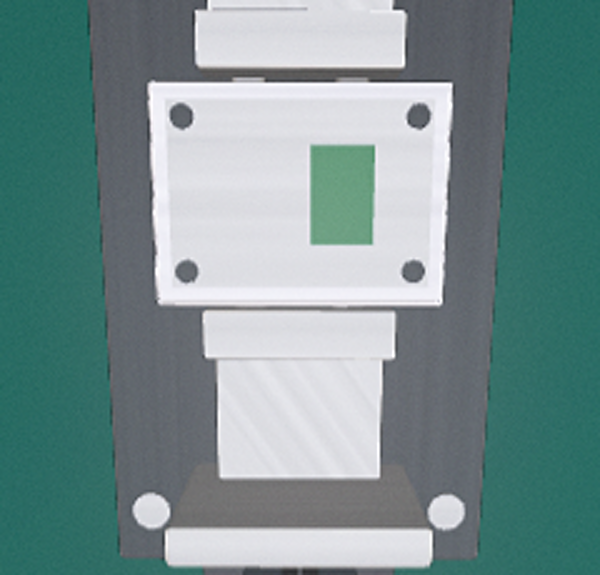

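The jaws are sliding at about 3 N. The tab jaw is almost at the module and the far gap is small. I'll use smaller steps.

{"op": "jog_arm", "data": {
  "deltas": [
    [[0.0003,0,0,0,0],[0.0006,0,0,0,0],[0.0009,0,0,0,0],[0.0012,0,0,0,0],[0.0015,0,0,0,0],[0.0015,0,0,0,0]]
  ]
}}

```text
time_s: 16.7
ee_pos: [563.6, 51.6, 78.8]
ee_rot: [180.0, 0.0, 107.5]
force: [0.8, -2.6, 0.4]
gripper_width: 0.5
```

{"op": "jog_arm", "data": {
  "deltas": [
    [[0.0002,0,0,0,0],[0.0004,0,0,0,0],[0.0006,0,0,0,0],[0.0008,0,0,0,0],[0.0008,0,0,0,0]]
  ]
}}

```text
time_s: 17.12
ee_pos: [563.4, 52.3, 78.8]
ee_rot: [180.0, 0.0, 107.5]
force: [0.9, -3.3, -0.5]
gripper_width: 0.5
```

{"op": "jog_arm", "data": {
  "deltas": [
    [[0.0002,0,0,0,0],[0.0004,0,0,0,0],[0.0006,0,0,0,0],[0.0006,0,0,0,0]]
  ]
}}

```text
time_s: 17.45
ee_pos: [563.3, 52.8, 78.9]
ee_rot: [180.0, 0.0, 107.5]
force: [1.0, -3.7, -0.6]
gripper_width: 0.7
```

{"op": "jog_arm", "data": {
  "deltas": [
    [[0.0002,0,0,0,0],[0.0004,0,0,0,0],[0.0006,0,0,0,0],[0.0006,0,0,0,0]]
  ]
}}

```text
time_s: 17.78
ee_pos: [563.2, 53.0, 78.9]
ee_rot: [180.0, 0.1, 107.5]
force: [1.3, -5.4, 0.6]
gripper_width: 0.2
```

```bash
python3 - <<'E'
from h import *
im=snap('wrist','w12.png'); s=env.state(); print(s['ee_pos'],s['force'],s['time_s'])
cv2.imwrite('pics/w12z.png',cv2.resize(im[0:230,200:440,::-1],(600,575),interpolation=cv2.INTER_CUBIC))
E
```

```text
[563.20290634  53.04075868  78.87016145] [ 0.7126622  -5.48056493  0.4539181 ] 17.8333
```

View pics/w12z.png

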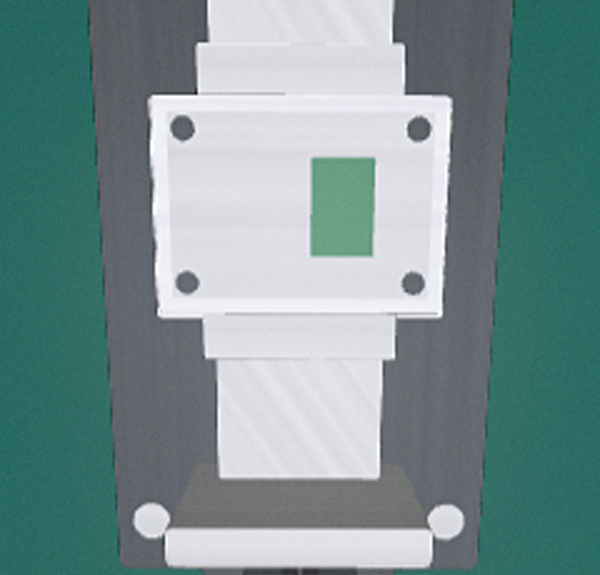

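Both jaws touch the module and the force is rising. I'll build it up carefully.

{"op": "jog_arm", "data": {
  "deltas": [
    [[0.0002,0,0,0,0],[0.0004,0,0,0,0],[0.0006,0,0,0,0],[0.0006,0,0,0,0]]
  ]
}}

```text
time_s: 18.17
ee_pos: [563.2, 53.1, 78.9]
ee_rot: [180.0, 0.1, 107.5]
force: [1.5, -8.0, 0.2]
gripper_width: 0.5
```

{"op": "jog_arm", "data": {
  "deltas": [
    [[0.0002,0,0,0,0],[0.0004,0,0,0,0],[0.0004,0,0,0,0]]
  ]
}}

```text
time_s: 18.42
ee_pos: [563.2, 53.1, 78.9]
ee_rot: [180.0, 0.2, 107.6]
force: [1.6, -7.9, 0.9]
gripper_width: 0.4
```

{"op": "jog_arm", "data": {
  "deltas": [
    [[0.0003,0,0,0,0],[0.0006,0,0,0,0],[0.0008,0,0,0,0],[0.0008,0,0,0,0],[0.0008,0,0,0,0]]
  ]
}}

```text
time_s: 18.83
ee_pos: [563.2, 53.1, 79.0]
ee_rot: [180.0, 0.2, 107.6]
force: [2.3, -11.5, -1.0]
gripper_width: 0.5
```

{"op": "jog_arm", "data": {
  "deltas": [
    [[0.0,0,0,0,0],[0.0,0,0,0,0]]
  ]
}}

```text
time_s: 19.0
ee_pos: [563.2, 53.1, 78.9]
ee_rot: [180.0, 0.2, 107.6]
force: [2.8, -11.6, 0.3]
gripper_width: 0.2
```

{"op": "jog_arm", "data": {
  "deltas": [
    [[0.0003,0,0,0,0],[0.0006,0,0,0,0],[0.0009,0,0,0,0],[0.0009,0,0,0,0],[0.0009,0,0,0,0]]
  ]
}}

```text
time_s: 19.42
ee_pos: [563.2, 53.2, 79.0]
ee_rot: [180.0, 0.3, 107.6]
force: [2.7, -13.5, 0.8]
gripper_width: 0.5
```

```bash
python3 - <<'E'
from h import *
d=[np.cos(np.radians(107.5)),np.sin(np.radians(107.5))]
f=[]
for i in range(3):
    env.grab_frame('side'); f.append(env.state()['force'])
f=np.array(f); print(f, -(f[:,:2]@d))
E
```

```text
[[  4.77548995 -13.56481631  -0.57055277]
 [  3.47841536 -13.16599681  -1.19516715]
 [  3.1085909  -13.15052681   0.17279309]] [14.37301277 13.602614   13.47665164]
```

{"op": "jog_arm", "data": {
  "deltas": [
    [[0.0003,0,0,0,0],[0.0006,0,0,0,0],[0.0008,0,0,0,0],[0.0008,0,0,0,0],[0.0008,0,0,0,0]]
  ]
}}

```text
time_s: 19.98
ee_pos: [563.2, 53.2, 79.0]
ee_rot: [180.0, 0.4, 107.6]
force: [3.3, -16.6, -0.1]
gripper_width: 0.5
```

```bash
python3 - <<'E'
from h import *
d=[np.cos(np.radians(107.5)),np.sin(np.radians(107.5))]
f=[]
for i in range(6):
    env.grab_frame('side'); f.append(env.state()['force'])
f=np.array(f); print(-(f[:,:2]@d),(-(f[:,:2]@d)).mean())
E
```

```text
[15.9699649  16.66546824 16.40617889 16.64506439 17.20458949 16.85317393] 16.624073307637236
```

The push is steady at 16.6 N. I'll hold it for about 0.75 s, then look.

{"op": "jog_arm", "data": {
  "deltas": [
    [[0,0,0,0,0],[0,0,0,0,0],[0,0,0,0,0],[0,0,0,0,0],[0,0,0,0,0],[0,0,0,0,0],[0,0,0,0,0],[0,0,0,0,0],[0,0,0,0,0]]
  ]
}}

```text
time_s: 21.03
ee_pos: [563.2, 53.2, 79.0]
ee_rot: [180.0, 0.4, 107.6]
force: [3.3, -17.0, -0.2]
gripper_width: 0.8
```

```bash
python3 - <<'E'
from h import *
d=[np.cos(np.radians(107.5)),np.sin(np.radians(107.5))]
im=snap('wrist','w13.png'); f=env.state()['force']; print(-(f[:2]@d))
cv2.imwrite('pics/w13z.png',cv2.resize(im[0:230,200:440,::-1],(600,575),interpolation=cv2.INTER_CUBIC))
E
```

```text
17.17314792830043
```

View pics/w13z.png

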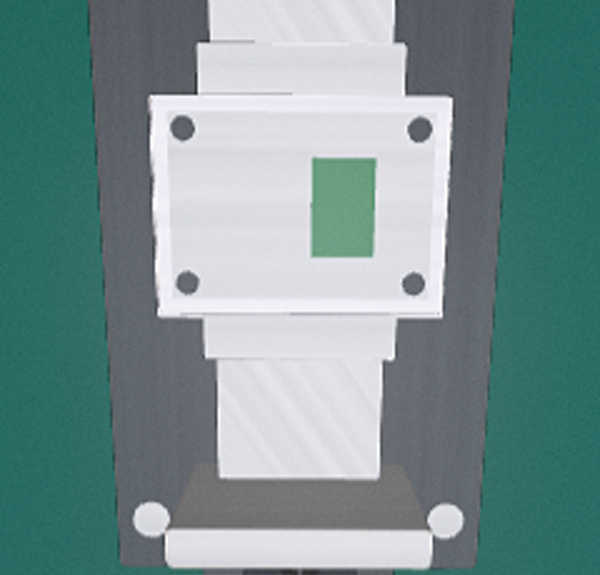

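Both jaw faces are against the module, it is square, and the force held at about 17 N. Backing off straight, then up, for a final look.

{"op": "jog_arm", "data": {
  "deltas": [
    [[-0.001,0,0,0,0],[-0.002,0,0,0,0],[-0.003,0,0,0,0],[-0.005,0,0,0,0],[-0.01,0,0,0,0],[-0.018,0,0,0,0],[-0.026,0,0,0,0],[-0.034,0,0,0,0],[-0.04,0,-0.005,0,0],[-0.045,0,-0.02,0,0],[-0.048,0,-0.045,0,0],[-0.048,0,-0.07,0,0],[-0.04,0,-0.09,0,0],[-0.025,0,-0.1,0,0],[-0.005,0,-0.102,0,0],[0.01,0,-0.102,0,0],[0.02,0,-0.102,0,0],[0.02,0,-0.102,0,0]]
  ]
}}

```text
time_s: 22.58
ee_pos: [555.5, 77.0, 181.1]
ee_rot: [180.0, -0.0, 107.6]
force: [-0.7, -0.4, 0.6]
gripper_width: 0.6
```

```bash
python3 - <<'E'
from h import *
C=env.camera_params('wrist'); im=snap('wrist','w14.png'); s=env.state(); print(s['ee_pos'],s['force'],s['time_s'])
snap('scene','c14.png');snap('side','s14.png')
cv2.imwrite('pics/w14z.png',cv2.resize(im[0:230,200:440,::-1],(600,575),interpolation=cv2.INTER_CUBIC))
for l in ['small_module','bare_board','screwdriver','solder_spool','flux_jar','tip_cleaner']:
    print(l,[(np.round(d['xyz'],1).tolist(),round(d['conf'],2)) for d in env.look_for('side',l)][:1])
E
```

```text
[555.80602416  76.11487061 180.91891553] [ 0.79490052 -0.22213316 -0.08240934] 22.6333
small_module [([551.2, 73.1, 51.9], 0.34)]
bare_board [([378.8, -119.6, 2.8], 0.72)]
screwdriver []
solder_spool [([734.8, 276.3, 34.8], 0.48)]
flux_jar [([750.6, -93.3, 31.8], 0.65)]
tip_cleaner [([667.7, -433.3, 36.3], 0.97)]
```

View pics/w14z.png

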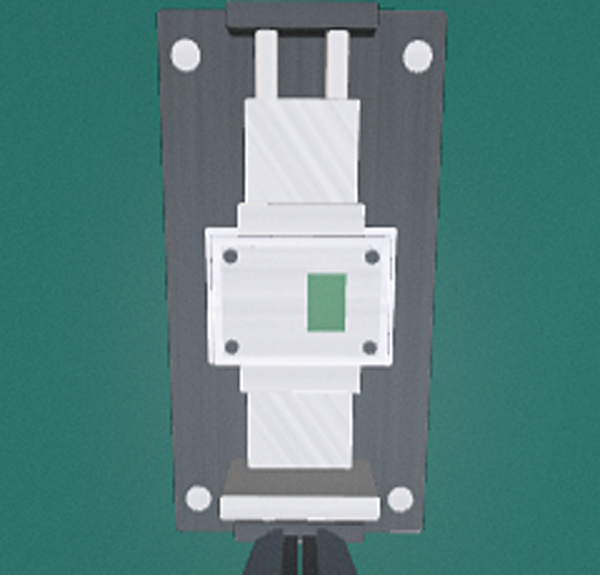

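View pics/c14.png

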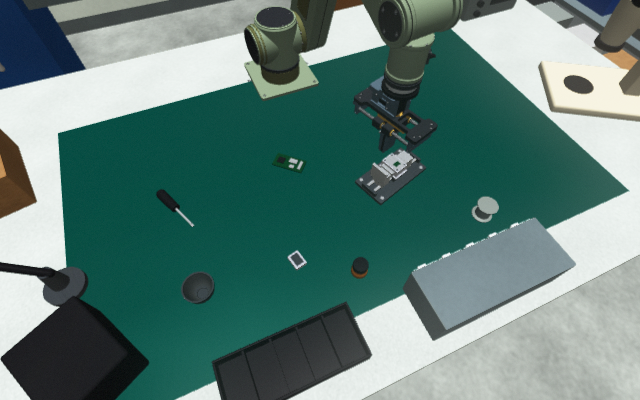

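The module is centred on the platform (210–393 inside 206–397 in the zoom) and square, with both jaws flush against it. The bystanders are where they started. Handing in.

```bash
python3 - <<'E'
from h import *
print(env.job_done(), env.state()['time_s'])
E
```

```text
the job is handed in; nothing more can be done
the job is handed in; nothing more can be done
```

The module is on the platform, nipped by both jaws with the gripper clear of it. I handed the job in soon after 22.6 s, well under the 64 s limit; `job_done` gives no verdict.

- **Placing:** I gripped the module across its 56 mm length and squared it to the platform using the wrist camera. I lowered it until the weight came off the wrist (force from −2.4 N to −0.4 N), then opened the fingers.
- **Nipping:** With closed fingers I pushed the tab along the holder's +y. The jaws slid at about 3 N and both met the module. The push then rose to 16.6–17.2 N and stayed there for about 1.3 s, which by the given ratio is about 7 N on the module. I backed straight off and lifted clear.
- **Last checks:** The wrist picture shows the module centred within about 0.5 mm along x, square, with no overhang and both jaw faces flush.
    - **Jaw force and jaw positions:** I did not measure either directly. The 7 N comes from the push force, and "closed" comes from the picture.
    - **Bystanders:** The bare board, spool, flux jar and bowl were re-detected within about 6 mm of their first positions, which is about the detector's accuracy.
    - **Where the detector failed or disagreed:** It missed the screwdriver, and its low-confidence (0.34) small-module hit was really the holder. Both look unmoved in the scene picture. The tweezers were not re-detected or checked at the end.
    - **Camera offset:** The wrist camera showed a bias of about 1.5 mm sideways, which I cancelled by lining up the held module against the platform in the same picture.

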